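Pack the home-visit tray

TASK

Pack the green tray for a home visit: stand each of the three injection vials upright inside the ring whose colour matches its cap (pink, grey, blue), and set the slim carton with the blue stripe, upright as it stands now, down inside the white rectangular bay. The amber bottle with the white cap and the flat carton with the teal end do not belong in the tray: leave them standing where they are.

Things in the scene. Friction and masses are not known exactly. Their poses are not given: they have to be found in the camera images.
- tray: muted green tray, 190 (x) by 250 (y) mm, floor 4 mm thick, rim 12 mm high, fixed to the worktop. Origin: centre of its underside, z up, x and y along its sides. In its frame the three rings' centres lie at (-45, 60), (-45, -60) and (45, 60) mm; the rectangular bay's centre lies at (45, -55) mm. The bay is framed by white ribs 4 mm thick whose top is 12 mm over the worktop; inside it measures 54 (x) by 112 (y) mm and its floor is the tray's.
- ring_pink: pink plastic ring, 68 mm across outside, hole 50 mm, 10 mm tall, fixed on the floor of the tray (its top is 14 mm over the worktop). It is the holder of the vial with the pink cap. Origin: centre of its underside, at the tray's floor height; z up. The three rings take up three corners of the tray in changing order.
- ring_grey: dark grey plastic ring, 68 mm across outside, hole 50 mm, 10 mm tall, fixed on the floor of the tray (its top is 14 mm over the worktop). It is the holder of the vial with the grey cap. Origin: centre of its underside, at the tray's floor height; z up. The three rings take up three corners of the tray in changing order.
- ring_blue: dark blue plastic ring, 68 mm across outside, hole 50 mm, 10 mm tall, fixed on the floor of the tray (its top is 14 mm over the worktop). It is the holder of the amber vial with the blue cap. Origin: centre of its underside, at the tray's floor height; z up. The three rings take up three corners of the tray in changing order.
- vial_pink: small white injection vial with a pink cap and pink band, diameter 25 mm, 52 mm tall, standing upright on the worktop; straight sides up to about 35 mm. Origin: centre of its underside, z up its axis.
- vial_grey: small white injection vial with a grey cap and light blue band, diameter 25 mm, 50 mm tall, standing upright on the worktop; straight sides up to about 33 mm. Origin: centre of its underside, z up its axis.
- vial_blue: amber (brown) injection vial with a blue cap and green band, diameter 32 mm, 62 mm tall, standing upright on the worktop; straight sides up to about 40 mm. Origin: centre of its underside, z up its axis.
- amber_bottle: look-alike to be left alone: larger amber bottle with a white cap and red band, diameter 45 mm, 93 mm tall, standing among the vials (not the bottles at the back wall, which are fixtures of the room). Origin: centre of its underside, z up.
- carton_blue: slim white carton with a broad blue stripe, 32 (x) by 85 (y) by 48 (z) mm, standing on its long narrow side; its top is plain white, so from above it is known as the narrower and higher of the two cartons; grasp across the 32 mm. Origin: centre of its underside, z up, y along its length.
- carton_teal: look-alike to be left alone: flat white carton with a teal end, 55 (x) by 110 (y) by 30 (z) mm. Origin: centre of its underside, z up.
Things that resemble listed ones, but are neither listed nor needed, are in the scene too. What is meant by the ring_blue is not yellow, and is the larger of those in its own colour.

How it is judged:
At the end, for the whole second after the job is handed in: Each vial upright on the tray floor in its colour's ring (within 15 mm of the centre); the blue-striped carton upright on the tray floor in the bay (within 15 mm across, 17 mm along, 20 degrees); amber bottle and teal carton upright within 30 mm of their starts; all at rest (horizontal distance between vial_pink and ring_pink below 0.015 m and height (world z) of each of vial_pink, vial_grey, vial_blue, carton_blue below 0.009 m and angle between each of vial_pink, vial_grey, vial_blue, carton_blue, amber_bottle, carton_teal's own z axis and vertical below 0.12 rad and linear speed of each of vial_pink, vial_grey, vial_blue, carton_blue below 0.02 m/s and horizontal distance between vial_grey and ring_grey below 0.015 m and horizontal distance between vial_blue and ring_blue below 0.015 m and x of carton_blue in the frame of tray between 0.03 and 0.06 m and y of carton_blue in the frame of tray between -0.072 and -0.038 m and angle between the y axis of carton_blue and the y axis of tray, either way round below 0.35 rad and distance of each of amber_bottle, carton_teal from where it was at the start of the episode below 0.03 m); the robot touches nothing.
It fails at once if the amber bottle was moved by more than 30 mm or tipped over (distance of amber_bottle from where it was at the start of the episode above 0.03 m or angle between amber_bottle's own z axis and vertical above 0.5 rad).
It fails at once if the teal carton was moved by more than 30 mm or tipped over (distance of carton_teal from where it was at the start of the episode above 0.03 m or angle between carton_teal's own z axis and vertical above 0.5 rad).
It also fails if it takes over 99 s, if anything falls off the work surface, if the arm or the gripper's body presses on something with over 40 N, if the wrist force passes 120 N, or if a joint passes its speed limit or range.

ROBOT

A 6-joint arm with a two-finger parallel gripper is mounted at the origin on a cart in front of the work surface, level with it; the furniture and walls round the work are solid. World frame = base frame: x ahead of the robot, y to its left, z up, the work surface at z = 0. Lengths are in m, angles in rad, forces in N, time in s.
With the tool pointing down it reaches from about 0.325 to 0.775 m from the base axis. Payload 5.5 kg.
Tool frame: the origin (TCP) lies between the finger pads; the fingertips stand robot.finger_overhang ahead of it and the grasp point (between the pads) lies 5 mm behind it (robot.finger_overhang is the distance from the TCP to the fingertips, in m); x points along the fingers, y is the direction in which the jaws open and shut, and the axes are right-handed (so a half turn about x gives the same grasp; the last joint's range is limited). The gripper opens to 88 mm and grips with 3 to 60 N. Pads are 20 mm wide; open, the fingers measure 115 mm over their backs; the gripper's body (75 mm by 178 mm) begins 61 mm behind the grasp point.
Start: joints at [1.287, 0.091, 1.231, -0, 1.82, -0.057], TCP at [0.135, 0.585, 0.237] pointing down, gripper open.
Joint ranges: [-2.87, 2.87], [-0.86, 2.18], [0.17, 2.46], [-1.51, 4.65], [0.06, 2.69], [-2.65, 2.65]. Speed limits (rad/s): [2.57, 2.57, 3.01, 3.14, 3.14, 3.14].

INTERFACE

Orientations are given as a unit quaternion [w, x, y, z].
In Python, from workcell import robot, vision, ticket gives the robot as it stands.
- The arm moves only by the tool play_rows, never from a script. Its argument "motion" is one flat list of numbers, 7 for each row, row after row: the shift along the tool's x, y, z in cm, then the turn, a rotation vector about the tool's x, y, z in degrees, then the finger opening in cm, from 0 to 8.78. In form: [tx, ty, tz, wx, wy, wz, claw, tx, ty, tz, wx, wy, wz, claw, ...]. A call has 1 to 20 rows; each row is the pose to reach, as a shift and turn from the pose commanded when the call began, along the tool's axes at that moment; what a row does not reach only later rows make up. A row lasts 1/12 s, in which the tool goes at most 41.7 mm and 7.16 degrees, less where a joint would pass 70% of its speed; a pose out of reach is approached as far as the arm can. A call with a gripper value outside its range is refused whole. The fingers move at their own pace and stop on an object; "newtons" is the grip in N (left out, the last holds). Time passes only in rows, so rows that repeat a pose let the fingers close. It gives the time, the measured TCP pose, the force and the opening at its end, in the units of the state.
- robot.state(): the state, without advancing time (a new reading comes with each control period).
- vision.capture(name): name is "scene" or "top"; returns a dict with "img" (420x560x3 uint8, red, green, blue), "mtx" (3x3 intrinsics, pixels), "k1" (the pictures are not rectified: a ray, as slopes to the right and down, at radius r is drawn at 1 + k1 r^2 times it, then the intrinsics apply), "xyz" and "attitude" of the camera in the world. Camera axes: x right, y down, z forward; pixel columns grow to the right and rows downward; lengths in m; the calibration is good to about 2 mm. A picture is of the moment at which its call begins. There is no depth.
- ticket.hand_in(): hands the job in, once; it reports no verdict.
The state is a dict: "t": time; "joint_positions": joint angles; "dq": joint speeds; "effort": joint torques, N m; "tool_pos": TCP position; "tool_rot": TCP orientation; "force": force on the tool from outside, world axes, zero at the start; "torque": the same for the moment, N m; "width": opening from 0.0 (shut) to 1.0 (fully open).
Only numpy, scipy, OpenCV 4.12 (cv2) and the standard library are available. Lean on these libraries where they do the work, as an engineer would, in place of code of your own. Each camera call takes 0.05 s, during which the arm holds its last target.

## Working session

There is one attempt and no reset: what is moved stays moved. The work goes in short steps, Python scripts to look and compute and a tool call to move; the robot and the scene stay as the last step left them, time stands still between calls to the robot, and variables do not carry over. Pictures are saved under pics/ and viewed, and the job is handed in when it is done.

Besides the shell and the picture viewer there is one more tool, called after "Request:" as name(argument=value, ...) on one line, values as JSON. play_rows: Moves the arm, as the interface text tells. Its arguments: {"type":"object","properties":{"motion":{"type":"array","items":{"type":"number"}},"newtons":{"type":"number"}},"required":["motion"]}

```bash
ls; mkdir -p pics; python3 - <<'E'
from workcell import robot, vision, ticket
import cv2
print(robot.state()); print(robot.finger_overhang)
for n in("scene","top"):
    c=vision.capture(n); cv2.imwrite(f"pics/{n}0.png",c["img"][:,:,::-1])
    print(n,c["mtx"],c["k1"],c["xyz"],c["attitude"])
E
```

```text
pics
{'t': 0.0, 'joint_positions': array([ 1.28729244e+00,  9.18471502e-02,  1.23187971e+00, -2.77945542e-06,
        1.81980600e+00, -5.66895469e-02]), 'dq': array([-0.00152329,  0.00030917, -0.00298455,  0.00169521,  0.00094429,
       -0.00090854]), 'effort': array([ 1.01438141e-03, -4.46451259e+01, -4.06447220e+01,  6.98247459e-02,
        2.94448191e-02, -1.27181615e-04]), 'tool_pos': array([0.13484461, 0.58437034, 0.23551736]), 'tool_rot': array([ 0.702449  ,  0.07934317,  0.70267936, -0.08069563]), 'force': array([-0.25269703, -0.00597979, -0.85065982]), 'torque': array([0.00188924, 0.06156794, 0.01491674]), 'width': 0.9983177371498608}
0.014
scene [[475.90538196   0.         281.91375265]
 [  0.         475.90538196 204.68497822]
 [  0.           0.           1.        ]] -0.12316299232642823 [0.15268583 0.59225481 0.89630922] [ 0.08332355 -0.22218523  0.91810947 -0.31743646]
top [[397.8236218    0.         279.09268674]
 [  0.         397.8236218  206.67765883]
 [  0.           0.           1.        ]] -0.03999713064104245 [ 0.31159872 -0.02520649  0.97185298] [-0.07797708  0.7098175  -0.69734444  0.06155835]
```

View pics/scene0.png

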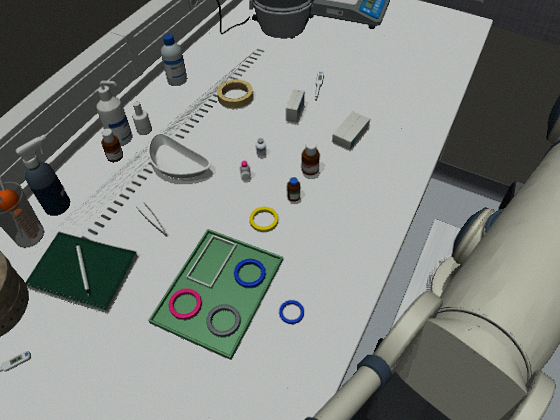

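View pics/top0.png

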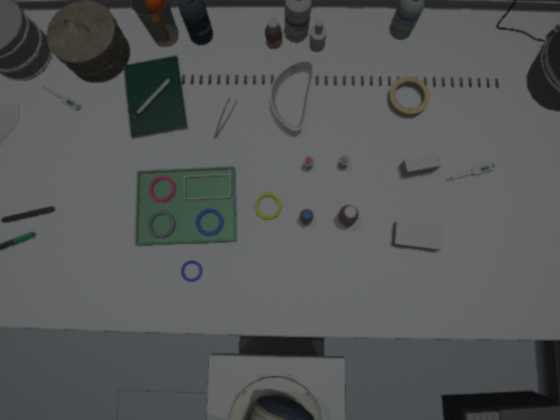

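The scene view shows the tray at about (216,293) with rings pink (185,303), grey (223,320) and blue (250,272). Decoys there are the small blue ring (291,311) and a yellow ring (264,219). The vials are pink (245,170), grey (261,147) and amber/blue (293,189). The amber bottle is at (310,159), the slim carton at (295,106) and the flat carton at (351,129). The top view agrees. Next I'll enlarge both.

```bash
cat > h.py <<'E'
import numpy as np, cv2
from scipy.spatial.transform import Rotation as R
def rot(q): return R.from_quat([q[1],q[2],q[3],q[0]]).as_matrix()
def ray(c,u,v):
    K=np.array(c["mtx"]); d=np.array([(u-K[0,2])/K[0,0],(v-K[1,2])/K[1,1]]); p=d.copy()
    for _ in range(30): p=d/(1+c["k1"]*(p@p))
    w=rot(c["attitude"])@np.array([*p,1]); return np.array(c["xyz"]),w/np.linalg.norm(w)
def plane(c,u,v,z):
    o,d=ray(c,u,v); return o+d*(z-o[2])/d[2]
def tri(c1,p1,c2,p2):
    o1,d1=ray(c1,*p1);o2,d2=ray(c2,*p2)
    A=np.stack([d1,-d2],1); s=np.linalg.lstsq(A,o2-o1,rcond=None)[0]
    a,b=o1+d1*s[0],o2+d2*s[1]; return (a+b)/2,np.linalg.norm(a-b)
def proj(c,P):
    K=np.array(c["mtx"]);q=rot(c["attitude"]).T@(np.array(P)-c["xyz"]);p=q[:2]/q[2]
    p=p*(1+c["k1"]*(p@p)); return p[0]*K[0,0]+K[0,2],p[1]*K[1,1]+K[1,2]
E
python3 - <<'E'
import cv2,numpy as np
s=cv2.imread("pics/scene0.png");t=cv2.imread("pics/top0.png")
cv2.imwrite("pics/s_obj.png",cv2.resize(s[75:215,220:380],None,fx=4,fy=4,interpolation=cv2.INTER_CUBIC))
cv2.imwrite("pics/s_tray.png",cv2.resize(s[200:360,140:320],None,fx=3.7,fy=3.7,interpolation=cv2.INTER_CUBIC))
t=np.clip(t.astype(float)*1.5,0,255).astype(np.uint8)
cv2.imwrite("pics/t_obj.png",cv2.resize(t[140:260,290:450],None,fx=5,fy=5,interpolation=cv2.INTER_CUBIC))
cv2.imwrite("pics/t_tray.png",cv2.resize(t[155:295,125:285],None,fx=4,fy=4,interpolation=cv2.INTER_CUBIC))
E
```

```text
(no output)
```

View pics/s_obj.png

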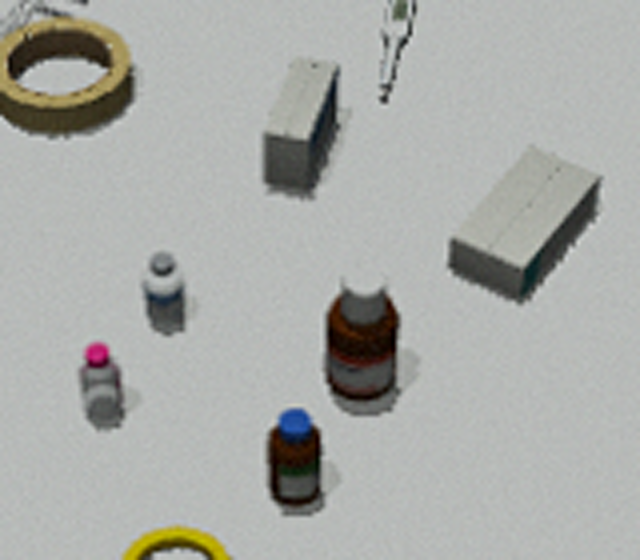

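View pics/t_obj.png

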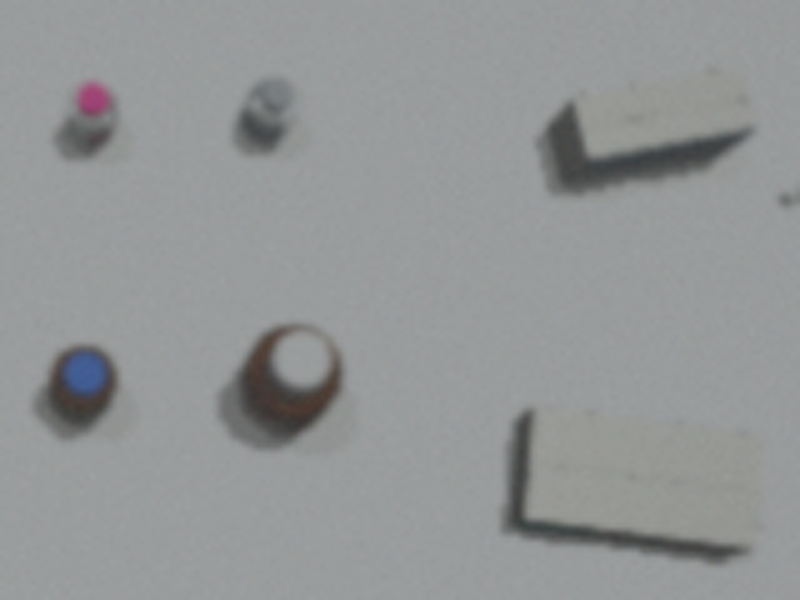

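View pics/s_tray.png

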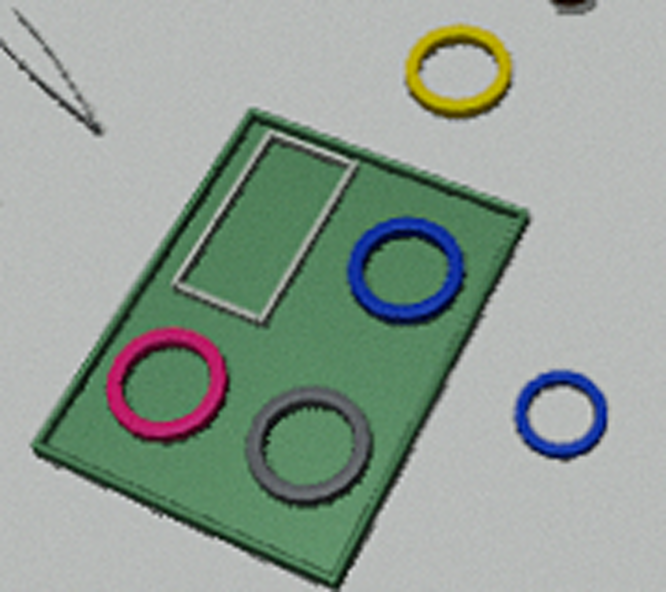

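View pics/t_tray.png

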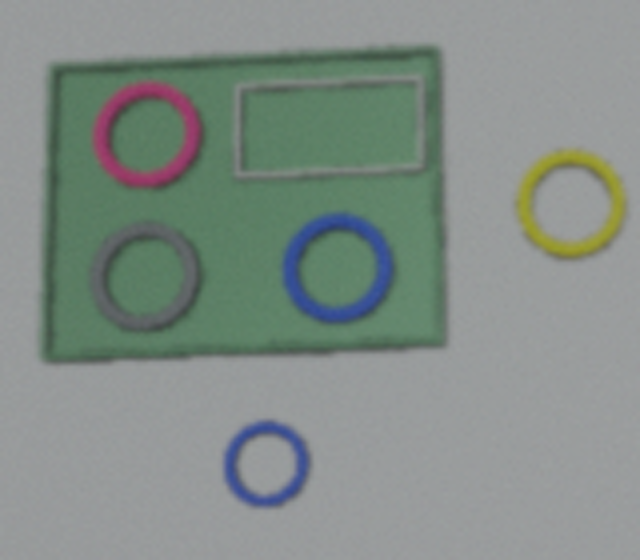

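Candidates:
- **Blue rings:** the large one in the tray, scene (250,272), is ring_blue. The one at (291,311) is smaller and lies outside the tray, so it is a decoy.
- **Slim carton:** scene (295,106), narrower and higher than the other, with a blue stripe, so it is carton_blue.
- **Flat carton:** (351,129) with a teal end, to be left alone.

Next I'll measure.

```bash
cat > meas.py <<'E'
from h import *
from workcell import vision
S=vision.capture("scene");T=vision.capture("top")
def seg(c,f,box):
    x0,y0,x1,y1=box; im=c["img"][y0:y1,x0:x1]; hsv=cv2.cvtColor(im,cv2.COLOR_RGB2HSV).astype(int)
    m=f(hsv).astype(np.uint8)
    n,l,st,ce=cv2.connectedComponentsWithStats(m); 
    k=1+np.argmax(st[1:,4]); ys,xs=np.nonzero(l==k)
    (cx,cy),(a,b),an=cv2.fitEllipse(cv2.convexHull(np.stack([xs,ys],1).astype(np.float32))) if len(xs)>12 else ((xs.mean(),ys.mean()),(0,0),0)
    return (xs.mean()+x0,ys.mean()+y0),(cx+x0,cy+y0),st[k,4]
pink=lambda h:(h[...,0]>155)&(h[...,0]<178)&(h[...,1]>110)
blue=lambda h:(h[...,0]>105)&(h[...,0]<125)&(h[...,1]>110)
grey=lambda h:(h[...,1]<60)
E
python3 - <<'E'
from meas import *
items={"ring_pink":(pink,(165,285,205,322),(145,172,180,204)),"ring_blue":(blue,(230,255,270,290),(193,205,227,240)),
"ring_grey":(grey,(204,302,244,340),(146,209,177,240)),
"cap_pink":(pink,(235,155,255,170),(300,150,318,168)),"cap_blue":(blue,(283,174,303,190),(298,207,316,224))}
for n,(f,a,b) in items.items():
    p=seg(S,f,a);q=seg(T,f,b); i=1 if 'ring' in n else 0
    X,e=tri(S,p[i],T,q[i]); z=.014 if 'ring' in n else {"cap_pink":.05,"cap_blue":.059}[n]
    print(n,np.round(p[i],1),np.round(q[i],1),p[2],q[2],"tri",X.round(4),round(e,4),"S@z",plane(S,*p[i],z).round(4)[:2],"T@z",plane(T,*q[i],z).round(4)[:2])
def P(n,s,t,z):
    X,e=tri(S,s,T,t);print(n,"tri",X.round(4),round(e,4),"S@z",plane(S,*s,z).round(4)[:2],"T@z",plane(T,*t,z).round(4)[:2])
o=lambda p:(220+p[0]/4-.4,75+p[1]/4-.4); q=lambda p:(290+p[0]/5-.4,140+p[1]/5-.4)
P("grey cap",o((162,262)),q((272,97)),.05)
P("amber cap",o((365,278)),q((303,358)),.093)
for n,a,b in (("A",(264,134),(588,162)),("B",(307,141),(750,130)),):pass
# carton blue top corners: near-left, near-right(both end toward tray), far-right, far-left
for n,a,b in (("c1",(264,132),(574,100)),("c2",(309,140),(586,163)),("c3",(340,68),(752,130)),("c4",(293,58),(732,70))): P(n,o(a),q(b),.048)
for n,a,b in (("t1",(450,240),(530,410)),("t2",(525,267),(523,520)),("t3",(601,178),(748,545)),("t4",(533,147),(758,432))): P(n,o(a),q(b),.03)
s2=lambda p:(140+p[0]/3.7-.4,200+p[1]/3.7-.4); t2=lambda p:(125+p[0]/4-.4,155+p[1]/4-.4)
for n,a,b in (("tray1",(252,109),(439,48)),("tray2",(528,213),(445,345)),("tray3",(337,585),(45,360)),("tray4",(36,449),(51,65))): P(n,s2(a),t2(b),.012)
for n,a,b in (("bay1",(270,133),(421,79)),("bay2",(355,163),(424,170)),("bay3",(264,323),(240,177)),("bay4",(177,286),(238,87))): P(n,s2(a),t2(b),.012)
E
```

```text
ring_pink [184.7 303.5] [161.3 188.4] 412 202 tri [0.546  0.2966 0.0081] 0.002 S@z [0.5423 0.2984] T@z [0.5455 0.295 ]
ring_blue [249.3 272.6] [208.9 221.5] 377 252 tri [0.4634 0.1711 0.0084] 0.0021 S@z [0.4604 0.1736] T@z [0.4635 0.1703]
ring_grey [222.9 320. ] [160.7 223.7] 423 356 tri [0.456  0.2911 0.0082] 0.0017 S@z [0.4531 0.2929] T@z [0.4559 0.2895]
cap_pink [243.8 163.6] [308.2 159.4] 28 19 tri [ 0.6142 -0.0703  0.0469] 0.0014 S@z [ 0.6117 -0.068 ] T@z [ 0.6139 -0.07  ]
cap_blue [293.4 181. ] [306.6 214.2] 54 45 tri [ 0.4769 -0.0668  0.0567] 0.002 S@z [ 0.475  -0.0651] T@z [ 0.4775 -0.0664]
grey cap tri [ 0.6155 -0.1563  0.0514] 0.0002 S@z [ 0.6161 -0.1575] T@z [ 0.616  -0.1564]
amber cap tri [ 0.4787 -0.163   0.0919] 0.0022 S@z [ 0.4772 -0.1622] T@z [ 0.4796 -0.1626]
c1 tri [ 0.6179 -0.3033  0.0464] 0.0 S@z [ 0.6171 -0.3017] T@z [ 0.6174 -0.3029]
c2 tri [ 0.5855 -0.3069  0.049 ] 0.0 S@z [ 0.586 -0.308] T@z [ 0.5858 -0.3073]
c3 tri [ 0.6029 -0.3892  0.0466] 0.0024 S@z [ 0.6009 -0.3876] T@z [ 0.6037 -0.3884]
c4 tri [ 0.6333 -0.3793  0.051 ] 0.0009 S@z [ 0.6355 -0.3828] T@z [ 0
[... 283 characters left out ...]
-0.3896  0.0307] 0.0052 S@z [ 0.4541 -0.3908] T@z [ 0.459  -0.3893]
tray1 tri [0.6058 0.1145 0.0072] 0.0011 S@z [0.6028 0.117 ] T@z [0.6049 0.114 ]
tray2 tri [0.4179 0.1031 0.0065] 0.0003 S@z [0.4161 0.1061] T@z [0.4174 0.1024]
tray3 tri [0.4031 0.3506 0.0039] 0.0026 S@z [0.3996 0.3525] T@z [0.4036 0.3479]
tray4 tri [0.5907 0.3629 0.0054] 0.0043 S@z [0.5851 0.3642] T@z [0.5909 0.3611]
bay1 tri [0.5854 0.125  0.0079] 0.0006 S@z [0.5831 0.1271] T@z [0.5845 0.1244]
bay2 tri [0.5267 0.1204 0.0087] 0.0 S@z [0.5253 0.1222] T@z [0.526  0.1199]
bay3 tri [0.5204 0.2366 0.0037] 0.0026 S@z [0.5156 0.2397] T@z [0.5199 0.2348]
bay4 tri [0.5777 0.2409 0.0068] 0.0032 S@z [0.5735 0.2427] T@z [0.5778 0.24  ]
```

```bash
cat > plan.py <<'E'
from h import *
from workcell import robot
def go(x,y,z,yaw=None):
    """yaw = world angle (deg) of tool y axis, mod 180. prints tool-frame shift cm & turn about tool axes deg"""
    s=robot.state(); M=rot(s["tool_rot"]); p=np.array(s["tool_pos"])
    d=M.T@(np.array([x,y,z])-p)*100
    print("pos",p.round(4),"yaw",round(np.degrees(np.arctan2(M[1,1],M[0,1])),2),"xaxis",M[:,0].round(3),"w",round(s["width"]*8.8,2),"t",s["t"],"F",np.array(s["force"]).round(1), "j",np.array(s["joint_positions"]).round(2))
    w=0
    if yaw is not None:
        cur=np.degrees(np.arctan2(M[1,1],M[0,1])); dy=(yaw-cur+90)%180-90
        Rt=R.from_euler('z',np.radians(cur+dy)).as_matrix()
        ty=Rt[:,0]; tx=np.array([0,0,-1.]); tz=np.cross(tx,ty)
        w=np.degrees(R.from_matrix(M.T@np.stack([tx,ty,tz],1)).as_rotvec())
        print("turn",w.round(1))
    print("shift",d.round(2),"rows~",round(np.linalg.norm(d)/4.17,1))
E
python3 - <<'E'
from plan import *
go(.476,-.066,.17,0)
E
```

```text
pos [0.1349 0.5845 0.236 ] yaw 77.0 xaxis [-0.    -0.001 -1.   ] w 8.79 t 0.2 F [-0.1  0.9 -0. ] j [ 1.29  0.09  1.23 -0.    1.82 -0.06]
turn [77.   0.   0.1]
shift [  6.66 -55.7   47.87] rows~ 17.7
```

Request:
play_rows(motion=[6.6,-55.7,47.9,77,0,0,6,6.6,-55.7,47.9,77,0,0,6,6.6,-55.7,47.9,77,0,0,6,6.6,-55.7,47.9,77,0,0,6,6.6,-55.7,47.9,77,0,0,6,6.6,-55.7,47.9,77,0,0,6,6.6,-55.7,47.9,77,0,0,6,6.6,-55.7,47.9,77,0,0,6,6.6,-55.7,47.9,77,0,0,6,6.6,-55.7,47.9,77,0,0,6,6.6,-55.7,47.9,77,0,0,6,6.6,-55.7,47.9,77,0,0,6,6.6,-55.7,47.9,77,0,0,6,6.6,-55.7,47.9,77,0,0,6,6.6,-55.7,47.9,77,0,0,6,6.6,-55.7,47.9,77,0,0,6,6.6,-55.7,47.9,77,0,0,6,6.6,-55.7,47.9,77,0,0,6,6.6,-55.7,47.9,77,0,0,6,6.6,-55.7,47.9,77,0,0,6], newtons=15)

```text
t: 1.87
tool_pos: [0.4763, -0.0669, 0.1697]
tool_rot: [-0.499, -0.5, -0.5, 0.501]
force: [-0.4, 1.2, -0.9]
width: 0.683
```

```bash
python3 - <<'E'
from plan import *
from workcell import vision
go(.476,-.066,.030,0)
c=vision.capture("scene");cv2.imwrite("pics/s1.png",c["img"][:,:,::-1])
E
```

```text
pos [ 0.4763 -0.0669  0.1697] yaw -0.16 xaxis [-0.002  0.001 -1.   ] w 6.01 t 1.8667 F [-0.4  1.2 -0.9] j [-0.21 -0.23  1.66  0.    1.72 -0.21]
turn [-0.2 -0.   0.1]
shift [13.97  0.   -0.09] rows~ 3.4
```

View pics/s1.png

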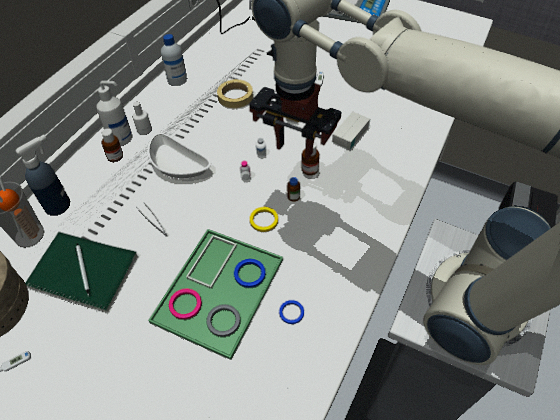

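The gripper is over the vial area, with its finger tips near (281,147) and (325,150). The body's long side runs along the jaw direction, clear of the amber bottle. I'll check the reprojection before descending.

```bash
python3 - <<'E'
from meas import *
for P in ((.446,-.067,.156),(.506,-.067,.156),(.476,-.067,.06),(.476,-.067,0)): print(P,np.round(proj(S,P),1))
im=cv2.resize(S["img"][80:210,230:360,::-1],None,fx=4.5,fy=4.5,interpolation=cv2.INTER_CUBIC);cv2.imwrite("pics/s2.png",im)
im=T["img"][150:300,240:420,::-1];cv2.imwrite("pics/t2.png",cv2.resize(np.clip(im*1.5,0,255).astype(np.uint8),None,fx=4,fy=4,interpolation=cv2.INTER_CUBIC))
E
```

```text
(0.446, -0.067, 0.156) [306.2 155.4]
(0.506, -0.067, 0.156) [281.5 146.6]
(0.476, -0.067, 0.06) [293.4 180. ]
(0.476, -0.067, 0) [293.3 196.3]
```

View pics/s2.png

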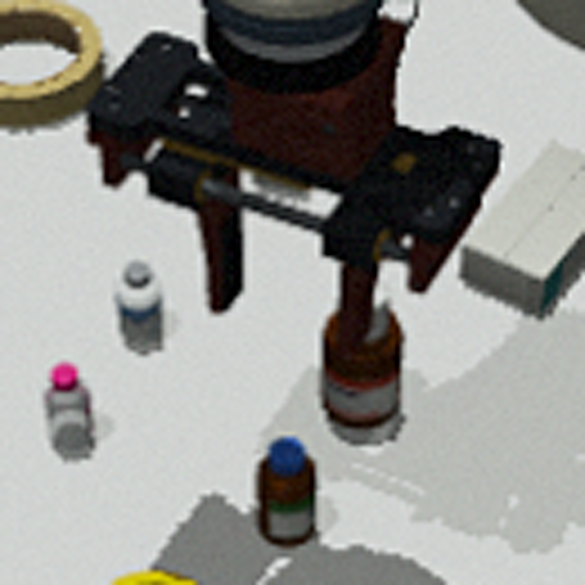

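The tips match the projection. I'll descend on the blue vial and grip.

Request:
play_rows(motion=[4,0,-0.1,0,0,0,6,8,0,-0.1,0,0,0,6,11,0,-0.1,0,0,0,6,13,0,-0.1,0,0,0,6,13.9,0,-0.1,0,0,0,6,13.9,0,-0.1,0,0,0,6,13.9,0,-0.1,0,0,0,2.5,13.9,0,-0.1,0,0,0,2.5,13.9,0,-0.1,0,0,0,2.5,13.9,0,-0.1,0,0,0,2.5,13.9,0,-0.1,0,0,0,2.5,13.9,0,-0.1,0,0,0,2.5,13.9,0,-0.1,0,0,0,2.5], newtons=15)

```text
t: 3.1
tool_pos: [0.4772, -0.065, 0.0329]
tool_rot: [0.501, 0.5, 0.499, -0.5]
force: [-0.7, 1.1, 5.0]
width: 0.359
```

```bash
python3 - <<'E'
from plan import *
go(.462,.172,.17,3.5)
E
```

```text
pos [ 0.4772 -0.065   0.0329] yaw -0.0 xaxis [ 0.002 -0.    -1.   ] w 3.16 t 3.1 F [-0.7  1.1  5. ] j [-0.21 -0.18  1.85  0.    1.46 -0.21]
turn [-3.5  0.  -0.1]
shift [-13.72  -1.49 -23.69] rows~ 6.6
```

Request:
play_rows(motion=[-2,0,0,0,0,0,2.5,-5,0,0,0,0,0,2.5,-9,0,0,0,0,0,2.5,-12,0,-1,0,0,0,2.5,-13.7,-0.2,-3.5,0,0,0,2.5,-13.7,-0.4,-7,-1,0,0,2.5,-13.7,-0.7,-11,-2,0,0,2.5,-13.7,-1,-15,-3,0,0,2.5,-13.7,-1.2,-18.5,-3.5,0,0,2.5,-13.7,-1.4,-21.5,-3.5,0,0,2.5,-13.7,-1.5,-23.2,-3.5,0,0,2.5,-13.7,-1.5,-23.7,-3.5,0,0,2.5,-13.7,-1.5,-23.7,-3.5,0,0,2.5,-13.7,-1.5,-23.7,-3.5,0,0,2.5])

```text
t: 4.27
tool_pos: [0.4614, 0.1715, 0.1684]
tool_rot: [0.515, 0.484, 0.515, -0.485]
force: [0.2, -0.5, -0.9]
width: 0.357
```

```bash
python3 - <<'E'
from plan import *
go(.462,.172,.036,3.5)
from meas import *
cv2.imwrite("pics/s3.png",cv2.resize(S["img"][150:360,140:340,::-1],None,fx=2.8,fy=2.8,interpolation=cv2.INTER_CUBIC))
E
```

```text
pos [0.4614 0.1715 0.1684] yaw 3.51 xaxis [-0.    -0.001 -1.   ] w 3.14 t 4.2667 F [ 0.2 -0.5 -0.9] j [ 0.29 -0.2   1.63 -0.    1.71  0.23]
turn [0. 0. 0.]
shift [13.24  0.07 -0.06] rows~ 3.2
```

View pics/s3.png

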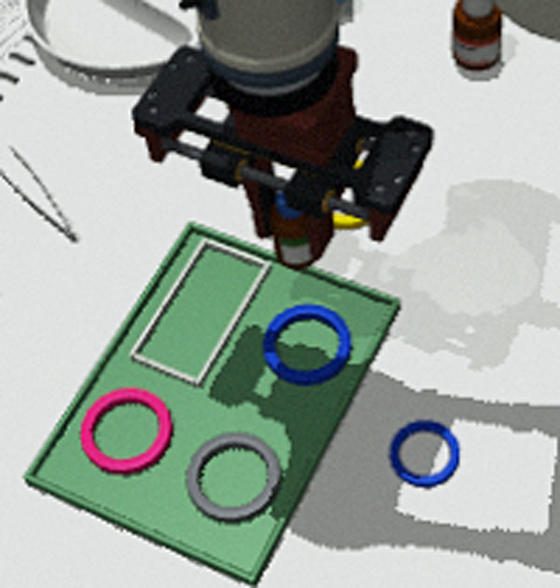

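The vial hangs upright between the fingers at about crop (296,240), above the blue ring. I'll lower it, release and lift.

Request:
play_rows(motion=[3.5,0,-0.1,0,0,0,2.5,7,0,-0.1,0,0,0,2.5,10,0,-0.1,0,0,0,2.5,12,0,-0.1,0,0,0,2.5,12.9,0,-0.1,0,0,0,2.5,13.2,0,-0.1,0,0,0,2.5,13.2,0,-0.1,0,0,0,2.5,13.2,0,-0.1,0,0,0,4,13.2,0,-0.1,0,0,0,5,13.2,0,-0.1,0,0,0,5,13.2,0,-0.1,0,0,0,5,11,0,-0.1,0,0,0,5,7,0,-0.1,0,0,0,5,3,0,-0.1,0,0,0,5,0,0,-0.1,0,0,0,5,0,0,-0.1,0,0,0,5])

```text
t: 5.7
tool_pos: [0.464, 0.1741, 0.1771]
tool_rot: [0.517, 0.488, 0.513, -0.481]
force: [0.0, 0.1, 0.7]
width: 0.568
```

```bash
python3 - <<'E'
from plan import *
go(.613,-.069,.17,0)
E
```

```text
pos [0.464  0.1741 0.1771] yaw 3.51 xaxis [ 0.012  0.004 -1.   ] w 5.0 t 5.7 F [0.  0.1 0.7] j [ 0.29 -0.21  1.62  0.    1.71  0.23]
turn [ 3.5 -0.2 -0.7]
shift [ 0.81 13.37 25.18] rows~ 6.8
```

Request:
play_rows(motion=[0,1.5,3,0,0,0,5,0,3.5,6.5,1,0,0,5,0,5.5,10,2,0,0,5,0,7.5,13.5,3,0,0,5,0,9.5,17,3.5,0,0,5,0,11.5,20.5,3.5,0,0,5,0,13,23.5,3.5,0,0,5,0,13.6,25,3.5,0,0,5,0,13.6,25,3.5,0,0,5,0,13.6,25,3.5,0,0,5,0,13.6,25,3.5,0,0,5])

```text
t: 6.62
tool_pos: [0.6119, -0.0667, 0.1686]
tool_rot: [0.5, 0.5, 0.501, -0.5]
force: [0.1, 0.5, 0.2]
width: 0.571
```

```bash
python3 - <<'E'
from plan import *
go(.613,-.069,.028,0)
from meas import *
cv2.imwrite("pics/s4.png",cv2.resize(S["img"][120:340,150:350,::-1],None,fx=2.7,fy=2.7,interpolation=cv2.INTER_CUBIC))
p=seg(S,blue,(230,235,262,262)) ;print(p, plane(S,*p[0],.064))
E
```

```text
pos [ 0.6119 -0.0667  0.1686] yaw 0.06 xaxis [-0.     0.001 -1.   ] w 5.02 t 6.6167 F [0.1 0.5 0.2] j [-0.16  0.13  1.31  0.    1.7  -0.17]
turn [ 0.1 -0.   0. ]
shift [14.06  0.11  0.24] rows~ 3.4
((np.float64(248.0), np.float64(258.7708333333333)), (248.0, 259.5), np.int32(48)) [0.46150466 0.17018723 0.064     ]
```

View pics/s4.png

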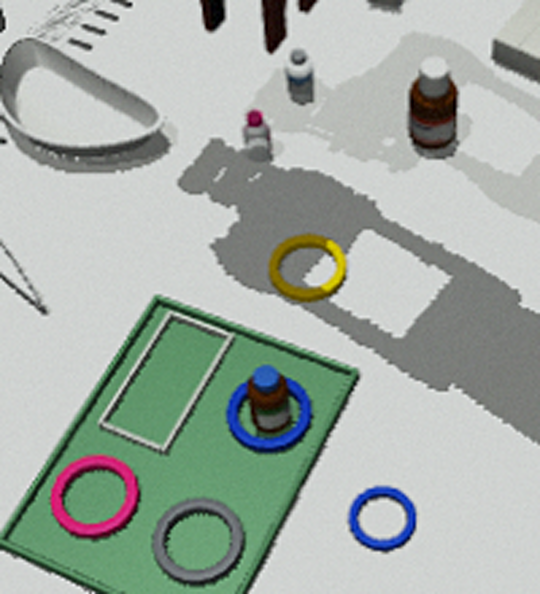

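The blue vial stands upright in the blue ring: its cap lies within 2 mm of the ring centre. Next, the pink vial.

Request:
play_rows(motion=[4,0.1,0.2,0,0,0,5,8,0.1,0.2,0,0,0,5,11,0.1,0.2,0,0,0,5,13,0.1,0.2,0,0,0,5,14,0.1,0.2,0,0,0,5,14,0.1,0.2,0,0,0,5,14,0.1,0.2,0,0,0,1.8,14,0.1,0.2,0,0,0,1.8,14,0.1,0.2,0,0,0,1.8,14,0.1,0.2,0,0,0,1.8,14,0.1,0.2,0,0,0,1.8,14,0.1,0.2,0,0,0,1.8,12,0.1,0.2,0,0,0,1.8,9,0.1,0.2,0,0,0,1.8,5,0.1,0.2,0,0,0,1.8,2,0.1,0.2,0,0,0,1.8,0,0.1,0.2,0,0,0,1.8,0,0.1,0.2,0,0,0,1.8,0,0.1,0.2,0,0,0,1.8,0,0.1,0.2,0,0,0,1.8])

```text
t: 8.38
tool_pos: [0.6128, -0.07, 0.1667]
tool_rot: [0.499, 0.499, 0.501, -0.501]
force: [-0.8, 0.4, -0.8]
width: 0.276
```

```bash
python3 - <<'E'
from plan import *
go(.544,.296,.169,3.5)
from meas import *
cv2.imwrite("pics/s5.png",cv2.resize(S["img"][80:220,200:340,::-1],None,fx=4,fy=4,interpolation=cv2.INTER_CUBIC))
E
```

```text
pos [ 0.6128 -0.07    0.1667] yaw 0.0 xaxis [-0.002  0.    -1.   ] w 2.43 t 8.3833 F [-0.8  0.4 -0.8] j [-0.17  0.14  1.31 -0.    1.7  -0.17]
turn [-3.5 -0.   0.1]
shift [ -0.2   -6.88 -36.6 ] rows~ 8.9
```

View pics/s5.png

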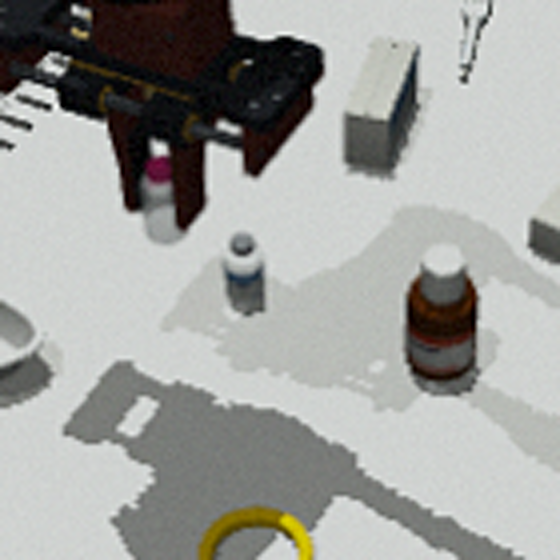

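The pink vial is held upright at crop (160,200). On to the pink ring.

Request:
play_rows(motion=[0,-0.4,-2,0,0,0,1.8,0,-1,-5.5,0,0,0,1.8,0,-1.7,-9.2,-1,0,0,1.8,0,-2.4,-13,-2,0,0,1.8,0,-3.1,-16.8,-3,0,0,1.8,0,-3.9,-20.6,-3.5,0,0,1.8,0,-4.6,-24.4,-3.5,0,0,1.8,0,-5.3,-28.2,-3.5,0,0,1.8,0,-6,-32,-3.5,0,0,1.8,0,-6.6,-35,-3.5,0,0,1.8,0,-6.9,-36.6,-3.5,0,0,1.8,0,-6.9,-36.6,-3.5,0,0,1.8,0,-6.9,-36.6,-3.5,0,0,1.8,0,-6.9,-36.6,-3.5,0,0,1.8])

```text
t: 9.65
tool_pos: [0.5442, 0.295, 0.1674]
tool_rot: [0.515, 0.484, 0.515, -0.485]
force: [0.7, 0.5, -0.1]
width: 0.276
```

```bash
python3 - <<'E'
from plan import *
go(.544,.296,.033,3.5)
E
```

```text
pos [0.5442 0.295  0.1674] yaw 3.48 xaxis [-0.002 -0.001 -1.   ] w 2.43 t 9.65 F [ 0.7  0.5 -0.1] j [ 0.44  0.14  1.3  -0.    1.7   0.38]
turn [-0.   0.1  0.1]
shift [ 1.344e+01  1.000e-02 -1.200e-01] rows~ 3.2
```

Request:
play_rows(motion=[3.5,0,-0.1,0,0,0,1.8,7,0,-0.1,0,0,0,1.8,10,0,-0.1,0,0,0,1.8,12,0,-0.1,0,0,0,1.8,13.1,0,-0.1,0,0,0,1.8,13.5,0,-0.1,0,0,0,1.8,13.5,0,-0.1,0,0,0,1.8,13.5,0,-0.1,0,0,0,3.2,13.5,0,-0.1,0,0,0,4.4,13.5,0,-0.1,0,0,0,4.4,13.5,0,-0.1,0,0,0,4.4,11,0,-0.1,0,0,0,4.4,7,0,-0.1,0,0,0,4.4,3,0,-0.1,0,0,0,4.4,0,0,-0.1,0,0,0,5,0,0,-0.1,0,0,0,5,0,0,-0.1,0,0,0,5,0,0,-0.1,0,0,0,5])

```text
t: 11.15
tool_pos: [0.5441, 0.2969, 0.1679]
tool_rot: [0.515, 0.484, 0.515, -0.485]
force: [-0.0, 0.3, -0.0]
width: 0.568
```

```bash
python3 - <<'E'
from plan import *
go(.6160,-.157,.168,0)
E
```

```text
pos [0.5441 0.2969 0.1679] yaw 3.51 xaxis [-0.001 -0.    -1.   ] w 4.99 t 11.15 F [-0.   0.3 -0. ] j [ 0.44  0.14  1.3  -0.    1.7   0.38]
turn [3.5 0.  0. ]
shift [-0.    4.4  45.74] rows~ 11.0
```

Request:
play_rows(motion=[0,0.2,2.5,0,0,0,5,0,0.6,6.5,1,0,0,5,0,1,10.5,2,0,0,5,0,1.4,14.5,3,0,0,5,0,1.8,18.5,3.5,0,0,5,0,2.2,22.5,3.5,0,0,5,0,2.6,26.5,3.5,0,0,5,0,3,30.5,3.5,0,0,5,0,3.4,34.5,3.5,0,0,5,0,3.8,38.5,3.5,0,0,5,0,4.1,42,3.5,0,0,5,0,4.3,44.5,3.5,0,0,5,0,4.4,45.7,3.5,0,0,5,0,4.4,45.7,3.5,0,0,5,0,4.4,45.7,3.5,0,0,5,0,4.4,45.7,3.5,0,0,5])

```text
t: 12.48
tool_pos: [0.616, -0.1547, 0.1679]
tool_rot: [0.5, 0.5, 0.501, -0.5]
force: [-0.4, 0.2, -0.2]
width: 0.572
```

```bash
python3 - <<'E'
from plan import *
go(.6160,-.157,.028,0)
from meas import *
cv2.imwrite("pics/s6.png",S["img"][:,:,::-1])
p=seg(S,pink,(165,270,205,322)) ;print(p)
E
```

```text
pos [ 0.616  -0.1547  0.1679] yaw 0.09 xaxis [-0.001  0.001 -1.   ] w 5.03 t 12.4833 F [-0.4  0.2 -0.2] j [-0.3   0.18  1.25  0.    1.71 -0.3 ]
turn [ 0.1 -0.1  0.1]
shift [13.99  0.02  0.24] rows~ 3.4
((np.float64(184.63700234192038), np.float64(303.2248243559719)), (184.67470741271973, 303.4765167236328), np.int32(427))
```

View pics/s6.png

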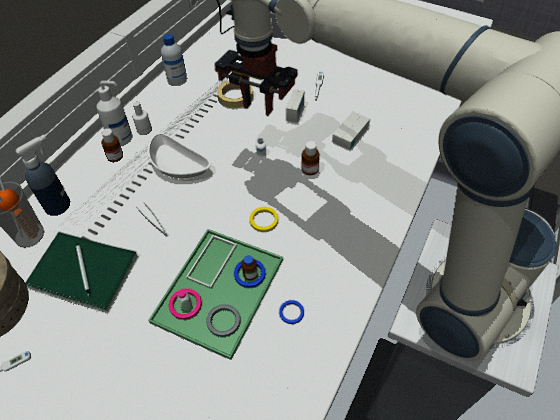

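The pink vial stands in the pink ring at (186,300). Now the grey vial at (261,147).

Request:
play_rows(motion=[4,0,0.2,0,0,0,5,8,0,0.2,0,0,0,5,11,0,0.2,0,0,0,5,13,0,0.2,0,0,0,5,14,0,0.2,0,0,0,5,14,0,0.2,0,0,0,5,14,0,0.2,0,0,0,1.8,14,0,0.2,0,0,0,1.8,14,0,0.2,0,0,0,1.8,14,0,0.2,0,0,0,1.8,14,0,0.2,0,0,0,1.8,14,0,0.2,0,0,0,1.8,12,0,0.2,0,0,0,1.8,9,0,0.2,0,0,0,1.8,5,0,0.2,0,0,0,1.8,2,0,0.2,0,0,0,1.8,0,0,0.2,0,0,0,1.8,0,0,0.2,0,0,0,1.8,0,0,0.2,0,0,0,1.8,0,0,0.2,0,0,0,1.8])

```text
t: 14.25
tool_pos: [0.6155, -0.1584, 0.1666]
tool_rot: [0.499, 0.5, 0.501, -0.5]
force: [-0.2, -0.1, -0.4]
width: 0.276
```

```bash
python3 - <<'E'
from plan import *
go(.4545,.2905,.168,3.5)
from meas import *
cv2.imwrite("pics/s7.png",cv2.resize(S["img"][60:200,220:360,::-1],None,fx=3.5,fy=3.5,interpolation=cv2.INTER_CUBIC))
E
```

```text
pos [ 0.6155 -0.1584  0.1666] yaw 0.0 xaxis [-0.003  0.001 -1.   ] w 2.42 t 14.25 F [-0.2 -0.1 -0.4] j [-0.31  0.19  1.25 -0.    1.71 -0.31]
turn [-3.5 -0.   0.1]
shift [ -0.06 -16.1  -44.89] rows~ 11.4
```

View pics/s7.png

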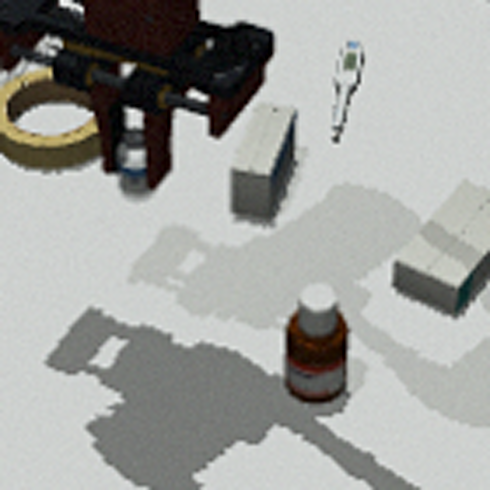

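Request:
play_rows(motion=[0,-0.8,-2.3,0,0,0,1.8,0,-2.1,-6,0,0,0,1.8,0,-3.5,-9.8,-1,0,0,1.8,0,-4.9,-13.6,-2,0,0,1.8,0,-6.3,-17.4,-3,0,0,1.8,0,-7.7,-21.2,-3.5,0,0,1.8,0,-9,-25,-3.5,0,0,1.8,0,-10.4,-28.8,-3.5,0,0,1.8,0,-11.8,-32.6,-3.5,0,0,1.8,0,-13.1,-36.4,-3.5,0,0,1.8,0,-14.4,-40,-3.5,0,0,1.8,0,-15.5,-43,-3.5,0,0,1.8,0,-16.1,-44.8,-3.5,0,0,1.8,0,-16.1,-44.8,-3.5,0,0,1.8,0,-16.1,-44.8,-3.5,0,0,1.8,0,-16.1,-44.8,-3.5,0,0,1.8])

```text
t: 15.68
tool_pos: [0.455, 0.2887, 0.1674]
tool_rot: [0.515, 0.484, 0.515, -0.485]
force: [-0.8, -0.5, -0.7]
width: 0.278
```

```bash
python3 - <<'E'
from plan import *
go(.4545,.2905,.033,3.5)
E
```

```text
pos [0.455  0.2887 0.1674] yaw 3.49 xaxis [-0.002 -0.002 -1.   ] w 2.45 t 15.6833 F [-0.8 -0.5 -0.7] j [ 0.5  -0.07  1.52 -0.    1.7   0.44]
turn [-0.   0.1  0.1]
shift [ 1.344e+01 -1.000e-02 -2.100e-01] rows~ 3.2
```

Request:
play_rows(motion=[3.5,0,-0.1,0,0,0,1.8,7,0,-0.1,0,0,0,1.8,10,0,-0.1,0,0,0,1.8,12,0,-0.1,0,0,0,1.8,13.1,0,-0.1,0,0,0,1.8,13.5,0,-0.1,0,0,0,1.8,13.5,0,-0.1,0,0,0,1.8,13.5,0,-0.1,0,0,0,3.2,13.5,0,-0.1,0,0,0,4.4,13.5,0,-0.1,0,0,0,4.4,13.5,0,-0.1,0,0,0,4.4,11,0,-0.1,0,0,0,4.4,7,0,-0.1,0,0,0,4.4,3,0,-0.1,0,0,0,4.4,0,0,-0.1,0,0,0,6,0,0,-0.1,0,0,0,6,0,0,-0.1,0,0,0,6,0,0,-0.1,0,0,0,6])

```text
t: 17.18
tool_pos: [0.4548, 0.2904, 0.1679]
tool_rot: [0.515, 0.484, 0.515, -0.485]
force: [-0.2, -0.2, -0.8]
width: 0.681
```

```bash
python3 - <<'E'
from plan import *
go(.610,-.345,.168,11.8)
E
```

```text
pos [0.4548 0.2904 0.1679] yaw 3.51 xaxis [-0.001 -0.    -1.   ] w 5.99 t 17.1833 F [-0.2 -0.2 -0.8] j [ 0.51 -0.07  1.52 -0.    1.7   0.44]
turn [-8.3  0.   0. ]
shift [ 0.   11.6  64.37] rows~ 15.7
```

Request:
play_rows(motion=[0,0.4,2.4,0,0,0,6,0,1.1,6.2,0,0,0,6,0,1.8,10.2,-1,0,0,6,0,2.5,14.2,-2,0,0,6,0,3.3,18.2,-3,0,0,6,0,4,22.2,-4,0,0,6,0,4.7,26.2,-5,0,0,6,0,5.4,30.2,-6,0,0,6,0,6.2,34.2,-7,0,0,6,0,6.9,38.2,-8.3,0,0,6,0,7.6,42.2,-8.3,0,0,6,0,8.3,46.2,-8.3,0,0,6,0,9.1,50.2,-8.3,0,0,6,0,9.8,54.2,-8.3,0,0,6,0,10.5,58.2,-8.3,0,0,6,0,11.1,61.5,-8.3,0,0,6,0,11.6,64.4,-8.3,0,0,6,0,11.6,64.4,-8.3,0,0,6,0,11.6,64.4,-8.3,0,0,6,0,11.6,64.4,-8.3,0,0,6])

```text
t: 18.85
tool_pos: [0.6096, -0.3444, 0.1663]
tool_rot: [0.547, 0.446, 0.55, -0.446]
force: [-0.0, 0.3, 0.0]
width: 0.683
```

```bash
python3 - <<'E'
from plan import *
go(.610,-.345,.028,11.8)
from meas import *
cv2.imwrite("pics/s8.png",S["img"][:,:,::-1])
E
```

```text
pos [ 0.6096 -0.3444  0.1663] yaw 11.81 xaxis [-0.003  0.002 -1.   ] w 6.01 t 18.85 F [-0.   0.3  0. ] j [-0.56  0.37  1.04  0.    1.74 -0.77]
turn [ 0.  -0.2  0.1]
shift [13.83  0.06  0.11] rows~ 3.3
```

View pics/s8.png

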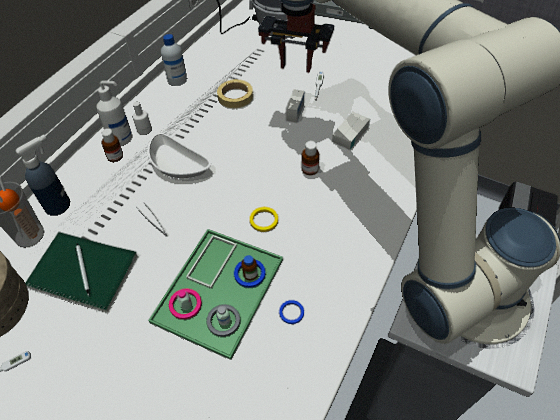

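All three vials stand in their rings: (184,300), (223,317) and (248,266). I'll descend on the slim carton.

Request:
play_rows(motion=[4,0.1,0.1,0,0,0,6,8,0.1,0.1,0,0,0,6,11,0.1,0.1,0,0,0,6,13,0.1,0.1,0,0,0,6,14,0.1,0.1,0,0,0,6,14,0.1,0.1,0,0,0,6,14,0.1,0.1,0,0,0,2.5,14,0.1,0.1,0,0,0,2.5,14,0.1,0.1,0,0,0,2.5,14,0.1,0.1,0,0,0,2.5,14,0.1,0.1,0,0,0,2.5,14,0.1,0.1,0,0,0,2.5,14,0.1,0.1,0,0,0,2.5,12,0.1,0.1,0,0,0,2.5,9,0.1,0.1,0,0,0,2.5,5,0.1,0.1,0,0,0,2.5,2,0.1,0.1,0,0,0,2.5,0,0.1,0.1,0,0,0,2.5,0,0.1,0.1,0,0,0,2.5,0,0.1,0.1,0,0,0,2.5], newtons=20)

```text
t: 20.62
tool_pos: [0.6118, -0.3463, 0.1695]
tool_rot: [0.55, 0.446, 0.548, -0.446]
force: [0.4, 0.7, -2.1]
width: 0.362
```

```bash
python3 - <<'E'
from plan import *
go(.551,.181,.168,3.5)
from meas import *
cv2.imwrite("pics/s9.png",cv2.resize(S["img"][0:180,220:400,::-1],None,fx=3.2,fy=3.2,interpolation=cv2.INTER_CUBIC))
E
```

```text
pos [ 0.6118 -0.3463  0.1695] yaw 11.8 xaxis [ 0.002 -0.001 -1.   ] w 3.19 t 20.6167 F [ 0.4  0.7 -2.1] j [-0.56  0.37  1.03 -0.    1.74 -0.77]
turn [ 8.3  0.1 -0.1]
shift [  0.07   4.84 -52.86] rows~ 12.7
```

View pics/s9.png

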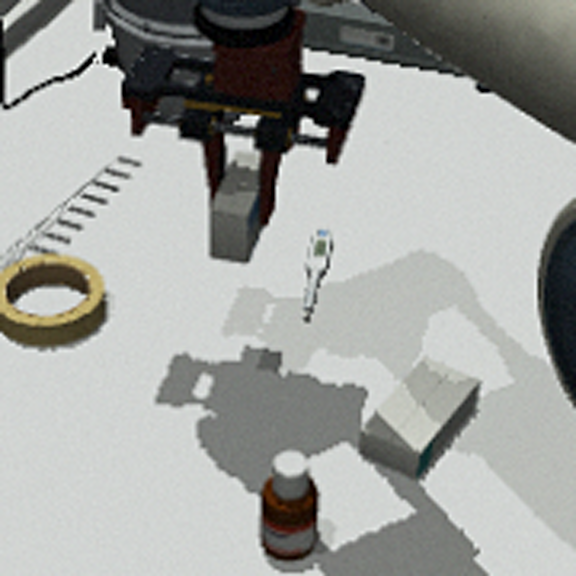

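Request:
play_rows(motion=[0,0.2,-2.3,0,0,0,2.5,0,0.6,-6,0,0,0,2.5,0,0.9,-9.8,1,0,0,2.5,0,1.2,-13.6,2,0,0,2.5,0,1.6,-17.4,3,0,0,2.5,0,1.9,-21.2,4,0,0,2.5,0,2.3,-25,5,0,0,2.5,0,2.6,-28.8,6,0,0,2.5,0,3,-32.6,7,0,0,2.5,0,3.3,-36.4,8.3,0,0,2.5,0,3.7,-40.2,8.3,0,0,2.5,0,4,-44,8.3,0,0,2.5,0,4.4,-47.6,8.3,0,0,2.5,0,4.7,-50.8,8.3,0,0,2.5,0,4.8,-52.8,8.3,0,0,2.5,0,4.8,-52.8,8.3,0,0,2.5,0,4.8,-52.8,8.3,0,0,2.5,0,4.8,-52.8,8.3,0,0,2.5])

```text
t: 22.22
tool_pos: [0.5498, 0.1798, 0.1666]
tool_rot: [0.515, 0.483, 0.515, -0.486]
force: [0.4, -0.1, 0.3]
width: 0.361
```

```bash
python3 - <<'E'
from plan import *
go(.551,.181,.033,3.5)
from meas import *
cv2.imwrite("pics/s10.png",cv2.resize(S["img"][120:360,130:330,::-1],None,fx=2.5,fy=2.5,interpolation=cv2.INTER_CUBIC))
E
```

```text
pos [0.5498 0.1798 0.1666] yaw 3.49 xaxis [-0.003 -0.001 -1.   ] w 3.17 t 22.2167 F [ 0.4 -0.1  0.3] j [ 0.26  0.03  1.41 -0.    1.7   0.2 ]
turn [-0.   0.1  0.2]
shift [13.36  0.16 -0.13] rows~ 3.2
```

View pics/s10.png

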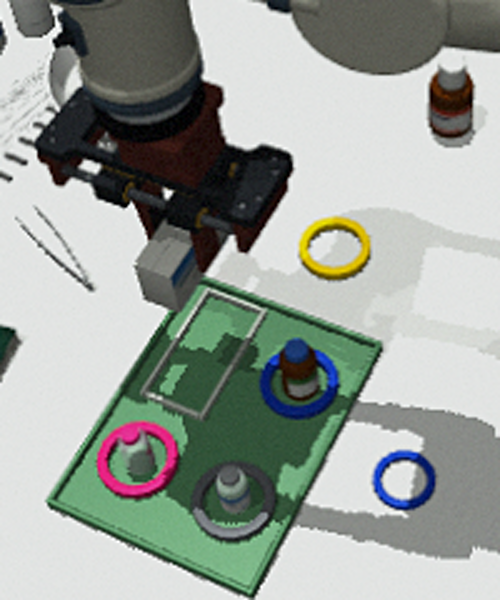

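The carton hangs level at crop (178,265) over the bay and the tray looks right. Lower and release.

Request:
play_rows(motion=[3.5,0.1,-0.1,0,0,0,2.5,7,0.1,-0.1,0,0,0,2.5,9.5,0.1,-0.1,0,0,0,2.5,11.5,0.1,-0.1,0,0,0,2.5,12.6,0.1,-0.1,0,0,0,2.5,13.2,0.1,-0.1,0,0,0,2.5,13.5,0.1,-0.1,0,0,0,2.5,13.5,0.1,-0.1,0,0,0,2.5,13.5,0.1,-0.1,0,0,0,4,13.5,0.1,-0.1,0,0,0,4.8,13.5,0.1,-0.1,0,0,0,4.8,13.5,0.1,-0.1,0,0,0,4.8,11,0.1,-0.1,0,0,0,4.8,7,0.1,-0.1,0,0,0,4.8,3,0.1,-0.1,0,0,0,4.8,0,0.1,-0.1,0,0,0,6,0,0.1,3.5,0,0,0,6,0,0.1,7.5,0,0,0,6,0,0.1,11,0,0,0,6,0,0.1,14,0,0,0,6])

```text
t: 23.98
tool_pos: [0.5599, 0.0391, 0.1693]
tool_rot: [0.516, 0.485, 0.515, -0.484]
force: [0.6, -0.6, -0.9]
width: 0.685
```

Request:
play_rows(motion=[-1,0,4,0,0,0,6,-1,0,8,0,0,0,6,-1,0,8,0,0,0,6,-1,0,8,0,0,0,6])

```text
t: 24.32
tool_pos: [0.5648, -0.0408, 0.1788]
tool_rot: [0.514, 0.486, 0.514, -0.485]
force: [-0.9, 0.1, 0.4]
width: 0.68
```

```bash
python3 - <<'E'
from meas import *
for n,c,b in(("s11",S,(130,200,310,360)),("t11",T,(125,155,305,315))):
    x0,y0,x1,y1=b;cv2.imwrite(f"pics/{n}.png",cv2.resize(c["img"][y0:y1,x0:x1,::-1],None,fx=3.7,fy=3.7,interpolation=cv2.INTER_CUBIC))
cv2.imwrite("pics/s12.png",S["img"][:,:,::-1])
E
```

```text
(no output)
```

View pics/s11.png

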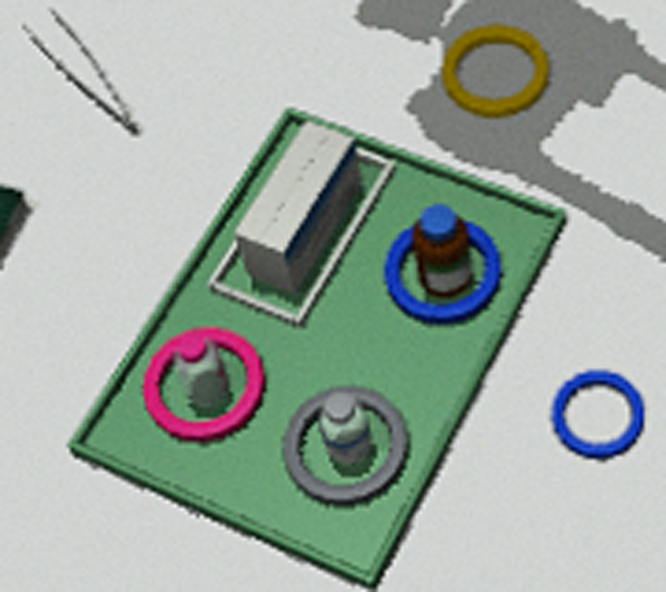

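View pics/t11.png

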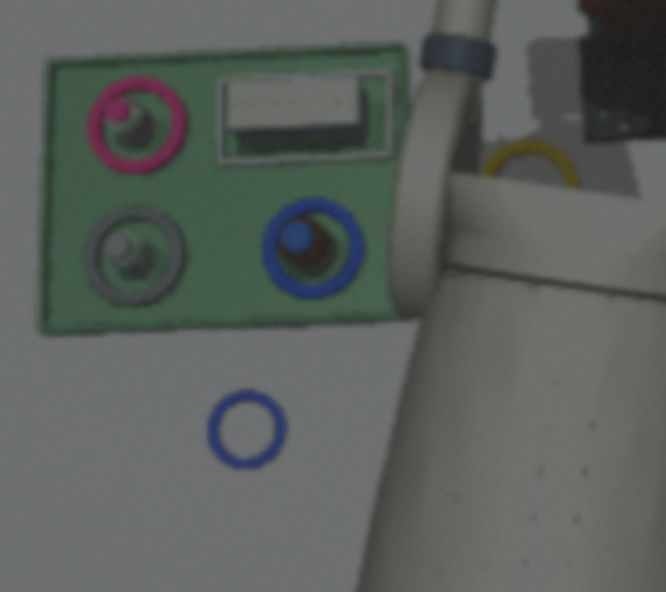

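View pics/s12.png

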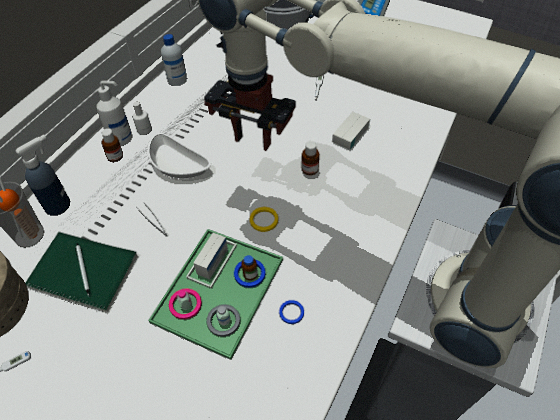

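Everything looks in place. I'll check the placements numerically.

```bash
python3 - <<'E'
from meas import *
th=np.radians(3.5);c0=np.array([.503,.232])
def chk(n,s,t,z,ref):
    X,e=tri(S,s,T,t);m=(plane(S,*s,z)+plane(T,*t,z))[:2]/2
    print(n,"tri",X.round(4),round(e,4),"mean@z",m.round(4),"off mm",((m-ref)*1000).round(1))
    return m
s=lambda p:(130+p[0]/3.7-.4,200+p[1]/3.7-.4);t=lambda p:(125+p[0]/3.7-.4,155+p[1]/3.7-.4)
chk("pink",s((193,350)),t((117,110)),.054,[.544,.2965])
chk("grey",s((341,405)),t((119,247)),.053,[.4545,.291])
chk("blue",s((439,221)),t((297,236)),.064,[.462,.172])
C=[chk("c",s(a),t(b),.052,[.551,.181]) for a,b in (((240,238),(228,82)),((292,257),(231,132)),((356,140),(361,127)),((307,122),(358,77)))]
m=np.mean(C,0);Rm=np.array([[np.cos(th),np.sin(th)],[-np.sin(th),np.cos(th)]])
print("carton tray frame",(Rm@(m-c0)*1000).round(1))
y=(C[0]+C[1]-C[2]-C[3]);print("yaw",np.degrees(np.arctan2(-y[0],y[1])))
E
```

```text
pink tri [0.5452 0.296  0.0492] 0.003 mean@z [0.5434 0.2962] off mm [-0.6 -0.3]
grey tri [0.4552 0.287  0.0511] 0.0013 mean@z [0.4547 0.2871] off mm [ 0.2 -3.9]
blue tri [0.4622 0.1702 0.0618] 0.002 mean@z [0.4616 0.1706] off mm [-0.4 -1.4]
c tri [0.5644 0.2241 0.0467] 0.0057 mean@z [0.5623 0.2249] off mm [11.3 43.9]
c tri [0.5314 0.2204 0.0455] 0.0049 mean@z [0.5291 0.2212] off mm [-21.9  40.2]
c tri [0.5382 0.136  0.046 ] 0.0001 mean@z [0.5361 0.1371] off mm [-14.9 -43.9]
c tri [0.5708 0.1392 0.0475] 0.0014 mean@z [0.5691 0.1401] off mm [ 18.1 -40.9]
carton tray frame [ 42.9 -53.9]
yaw 4.650178710622243
```

All offsets are within tolerance and the tops are at the expected heights, so I'm handing in.

```bash
python3 -c "
from workcell import ticket,robot
print(robot.state()['t'],abs(robot.state()['dq']).max()); print(ticket.hand_in())"
```

```text
24.5167 0.007157010899026056
the job is handed in; nothing more can be done
None
```

I packed the tray and handed the job in at about 24.5 s; the hand-in reports no verdict. Each vial stands in the ring of its cap's colour, and the blue-striped carton stands upright in the bay.

| Item | Last two-view check | Limit |
|---|---|---|
| Pink vial | about 1 mm from ring centre | 15 mm |
| Blue vial | about 1.5 mm from ring centre | 15 mm |
| Grey vial | about 4 mm from ring centre | 15 mm |
| Blue-striped carton | (43, -54) mm in the tray frame, against the bay centre (45, -55) | 15 mm across, 17 mm along |
| Carton angle | about 1° off the tray's axis | 20° |

- **Heights:** triangulated tops came out 2–6 mm below the heights expected from the given sizes. The two views disagreed by up to 6 mm on one carton corner. The table positions therefore use the expected heights.
- **Left alone:** the amber bottle and the teal carton look unmoved in the last scene picture. I checked them only by eye, not by measuring.
- **Robot:** the gripper was empty, clear of everything and practically at rest at hand-in.

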